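# Pry open the logger's service cover and reset it

### The arm

A 6-joint arm with a two-finger parallel gripper is mounted at the origin on a cart in front of the work surface, level with it; the furniture and walls round the work are solid. World frame = base frame: x ahead of the robot, y to its left, z up, the work surface at z = 0. Lengths are in m, angles in rad, forces in N, time in s.
With the tool pointing down it reaches from about 0.275 to 0.825 m from the base axis. Payload 5.2 kg.
Tool frame: the origin (TCP) lies midway between the tips of the shut fingers; the grasp point (between the pads) lies grip_point_offset behind it (grip_point_offset is the distance from the TCP to the grasp point, in m); z points along the fingers, y is the line along which they close (so a half turn about z gives the same grasp; the last joint's range is limited). The gripper opens to 93 mm and grips with 3 to 60 N. Pads are 15 mm wide; open, the fingers measure 128 mm over their backs; the gripper's body (75 mm by 188 mm) begins 65 mm behind the grasp point.
Start: joints at [-1.323, 0.259, 1.535, -0, 1.348, -0.203], TCP at [0.24, -0.495, 0.219] pointing down, gripper open.
Joint ranges: [-3.14, 3.14], [-0.91, 2.08], [0.19, 2.58], [-1.22, 4.36], [0.22, 2.71], [-3.12, 3.12]. Speed limits (rad/s): [2.57, 2.57, 3.14, 3.14, 3.14, 3.14].

### API

Orientations are given as [roll, pitch, yaw] about the fixed x, y, z axes, in that order (R = Rz(yaw) Ry(pitch) Rx(roll)).
In Python, from cell import read_state, capture, job_done, grip_point_offset gives the robot as it stands. The module is installed in compiled form; this text tells all that it offers.
- The arm moves only by the shell command python3 -m pendant 'ROWS' [FORCE]. ROWS is a JSON object of lists of equal length, an entry for each row: "delta_rot": the turn, a rotation vector about the tool's x, y, z in rad, a list of three; "travel": the shift along the tool's x, y, z in cm, a list of three; "fingers": the finger opening in cm, from 0 to 9.3. A call has 1 to 10 rows; each row shifts and turns the commanded pose from where the row before left it, along the tool's axes as they then stand; what a row does not reach is not made up. A row lasts 1/8 s, in which the tool goes at most 62.5 mm and 10.7 degrees, less where a joint would pass 70% of its speed; a pose out of reach is approached as far as the arm can. A call with a gripper value outside its range is refused whole. The fingers move at their own pace and stop on an object; FORCE is the grip in N (left out, the last holds). Time passes only in rows, so rows that do not move let the fingers close. It gives the time, the measured TCP pose, the force, the opening and the grip force at its end, in the units of the state.
- read_state(): the state, without advancing time (a new reading comes with each control period).
- capture(name): name is "side" or "top" or "wrist"; returns a dict with "pixels" (384x512x3 uint8, red, green, blue), "fx", "fy", "cx", "cy" (pixels), "camera_from_world" (4x4, takes a point from world to camera coordinates); the wrist camera has in their place "tool_from_camera" (4x4, takes a point from camera to tool coordinates, whose origin is the TCP and whose axes are the flange's). Camera axes: x right, y up, looking along -z (the intrinsics and any distortion apply to the point x, -y, -z); pixel columns grow to the right and rows downward; lengths in m; the calibration is good to about 2 mm. A picture is of the moment at which its call begins: read the wrist's pose just before it. There is no depth.
- job_done(): hands the job in; it is judged then, once.
The state is a dict: "time": time; "joint_positions": joint angles; "joint_vel": joint speeds; "effort": joint torques, N m; "tool_pos": TCP position; "tcp_rot": TCP orientation; "wrist_force": force on the tool from outside, world axes, zero at the start; "ft_torque": the same for the moment, N m; "finger_gap": finger opening in m; "gripper_force": force on a finger pad.
Only numpy, scipy, OpenCV 4.12 (cv2) and the standard library are available. Lean on these libraries where they do the work, as an engineer would, in place of code of your own. Each camera call takes 0.05 s, during which the arm holds its last target. There are 200 camera calls.

### The job

The data logger has tripped. Take the orange-handled flat spatula, put its blade into the slot under the front edge of the logger's blue cover and lever the cover up on its rear hinge until it stands about upright; touch the cover only with the spatula, not with the gripper. Press the red reset button beneath it fully down and let go, and leave the cover standing open, the spatula lying back on the blue mat, and the tape roll and the red-capped marker where they are.

Things in the scene. Friction and masses are not known exactly. Their poses are not given: they have to be found in the camera images.
- spatula_grip (a point): Flat spatula: orange handle 100 long (x), 16 wide (y), 18 high (z), steel blade in line with it, 85 long, 16 wide (12 at the last 9 mm), 2 thick, at mid-height of the handle. Lies on the mat at the start, 70 g. This point: centre of the handle, half-way up (9 mm above its underside); x points to the blade tip, z up
- spatula_tip (a point): Middle of the end of the spatula's blade, 135 mm ahead (+x) of spatula_grip, at the same height; same axes
- mat: Blue tool mat, fixed, 260 (x) x 120 (y) x 3 mm; origin at the centre of its underside
- logger: White data logger with a blue hinged cover, fixed to the bench: base 120 deep (x) x 130 wide (y) x 40 high, front facing -x (to the robot); with the cover shut it is 69 high. Origin at the centre of its underside; x points from front to rear hinge
- slot (a point): Mouth of the pry slot, in the middle of the logger's front face: 46 wide, 8 high (32 to 40 mm above the bench), 14 deep, roofed by the solid front lip of the cover (lip 12 deep). This point: centre of the mouth in the front face, 36 mm above the bench; axes as the logger
- cover_edge (a point): Middle of the cover's lower front edge, the lip's underside above the slot, 118 mm from the hinge line; moves with the cover; axes as the logger while shut
- cover_hinge (a point): Middle of the cover's hinge line, along y at the rear of the logger, 41 mm above the bench, fixed to the logger; axes as the logger
- cover (a joint): Hinge of the hollow blue cover, rad: 0 shut, 1.57 upright, stop at 1.8. Stiff hinge: it takes 2 to 3 N at the front edge to raise it and it stays where it is left
- reset_top (a point): Centre of the top of the red reset button (22 mm across) on the deck under the cover, 50 mm above the bench when up, 30 mm in front of the logger's middle; 88 mm in front of the hinge line; moves with the button, which goes straight down
- reset (a joint): Reset button, m: 0 up, 0.006 fully down against its stop (about 3.5 N), springs back
- tape_roll: Cream tape roll, 72 across, 19 high, lying loose; origin under its centre. Bystander
- marker: Red-capped white marker, 134 long, 15 thick, lying loose. Bystander
Mind the look-alikes: they are no part of the job. What is shaped like the part that bears spatula_grip but yellow is not meant. What is shaped like the logger but pink is not meant.

How it is judged:
By the outcome, as a careful person would: the job done as asked, in the order asked, and still so for the second after the job is handed in, with the robot touching nothing.
It also fails if it takes over 67 s, if anything falls off the work surface, if the arm or the gripper's body presses on something with over 40 N, if the wrist force passes 120 N, or if a joint passes its speed limit or range.

## Working session

There is one attempt and no reset: what is moved stays moved. The work goes in short steps, Python scripts to look and compute and a shell command to move; the robot and the scene stay as the last step left them, time stands still between calls to the robot, and variables do not carry over. Pictures are saved under pics/ and viewed, at most 14 in all, crops included, and the job is handed in when it is done.

```bash
mkdir -p pics; cat > h.py <<'E'
import numpy as np, cv2
from cell import *
from scipy.spatial.transform import Rotation as R
def snap(n,f):
    c=capture(n); cv2.imwrite('pics/'+f,c['pixels'][:,:,::-1]); np.save('pics/'+n+'.npy',c,allow_pickle=True); return c
def load(n): return np.load('pics/'+n+'.npy',allow_pickle=True).item()
def ray(c,u,v,T=None):
    d=np.array([(u-c['cx'])/c['fx'],-(v-c['cy'])/c['fy'],-1.])
    M=np.linalg.inv(c['camera_from_world']) if T is None else T@c['tool_from_camera']
    return M[:3,3],M[:3,:3]@d
def plane(c,u,v,z,T=None):
    o,d=ray(c,u,v,T); return o+d*(z-o[2])/d[2]
def proj(c,p):
    q=c['camera_from_world']@np.append(p,1); return c['cx']-c['fx']*q[0]/q[2], c['cy']+c['fy']*q[1]/q[2]
E
python3 - <<'E'
from h import *
s=read_state(); print(s, grip_point_offset)
for n in('top','side'):
    c=snap(n,n+'0.png'); print({k:v for k,v in c.items() if k!='pixels'})
a=cv2.imread('pics/top0.png');
E
```

```text
{'time': 0.0, 'joint_positions': array([-1.32282706e+00,  2.59340531e-01,  1.53608795e+00, -2.81399921e-05,
        1.34800202e+00, -2.02766624e-01]), 'joint_vel': array([-0.00105358, -0.00034301,  0.00091349, -0.00163438, -0.00262493,
       -0.00044968]), 'effort': array([-1.20011708e-03, -4.37310290e+01, -2.84006560e+01,  7.19694514e-02,
        4.15102893e-02, -1.29020941e-04]), 'tool_pos': array([ 0.23948478, -0.49450674,  0.21781709]), 'tcp_rot': array([-3.13978694e+00, -3.43234090e-04,  4.50741829e-01]), 'wrist_force': array([-0.64675989, -0.06906455, -0.52593205]), 'ft_torque': array([-0.01737016,  0.0077993 ,  0.00115263]), 'gripper_force': 0.0, 'finger_gap': 0.09311204086375083} 0.0188
{'fx': 387.4328142131609, 'fy': 387.4328142131609, 'cx': 255.5453996020842, 'cy': 185.00611111739613, 'camera_from_world': array([[ 0.00985422, -0.9999478 , -0.00269896,  0.09443672],
       [ 0.99018375,  0.00938159,  0.13945651, -0.57936723],
       [-0.13942391, -0.00404671,  0.99022452, -1.18413053],
       [ 0.        ,  0.        ,  0.        ,  1.        ]])}
{'fx': 422.1844482575793, 'fy': 422.1844482575793, 'cx': 251.52481709609987, 'cy': 190.14438157624002, 'camera_from_world': array([[-0.97345132,  0.22885421, -0.00427566,  0.55588254],
       [-0.10543465, -0.43173906,  0.89581523,  0.06380042],
       [ 0.20316512,  0.87248332,  0.44440612, -1.86961292],
       [ 0.        ,  0.        ,  0.        ,  1.        ]])}
```

View pics/top0.png

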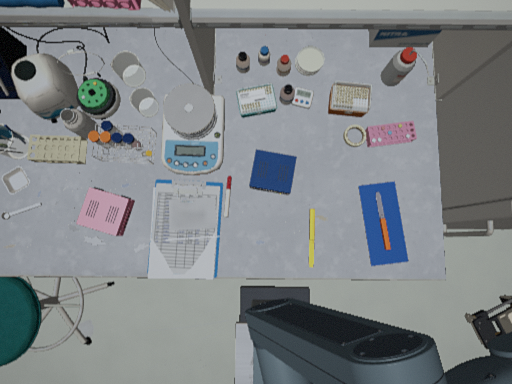

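View pics/side0.png

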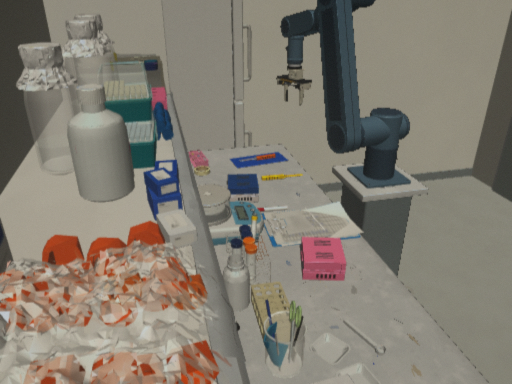

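Top view: the orange spatula has its handle at (386,233) and tip at (379,195), on the blue mat at (383,222). A yellow look-alike is at (312,237). The blue-covered logger is at (273,171), with a pink look-alike at (106,210). The tape roll is at (355,135) and the marker at (228,196). Orange on the mat and the blue cover fit the description. I'll confirm this in one crop and measure.

```bash
python3 - <<'E'
from h import *
c=load('top'); a=cv2.imread('pics/top0.png'); hsv=cv2.cvtColor(a,cv2.COLOR_BGR2HSV)
cv2.imwrite('pics/crop0.png',cv2.resize(a[120:280,230:430],None,fx=4,fy=4,interpolation=cv2.INTER_CUBIC)[:600])
def comp(m,roi,z,name):
    k=np.zeros(m.shape,np.uint8); u0,v0,u1,v1=roi; k[v0:v1,u0:u1]=m[v0:v1,u0:u1]
    ct=max(cv2.findContours(k,cv2.RETR_EXTERNAL,cv2.CHAIN_APPROX_NONE)[0],key=cv2.contourArea)
    P=np.array([plane(c,*p[0],z)[:2] for p in ct],np.float32)*1000
    r=cv2.minAreaRect(P); print(name,r,'\n',cv2.boxPoints(r).round(1).tolist(),len(ct)); return P
blue=cv2.inRange(hsv,(100,130,50),(125,255,255)); org=cv2.inRange(hsv,(3,150,120),(18,255,255))
comp(blue,(350,175,415,270),.003,'mat')
comp(blue,(240,140,305,200),.069,'cover')
comp(org,(350,175,415,270),.015,'handle')
for p in((379,194),(378,195)): print(plane(c,*p,.012))
yel=cv2.inRange(hsv,(20,120,120),(35,255,255)); comp(yel,(300,190,325,270),.015,'yellow')
E
```

```text
mat ((465.4786071777344, -309.43902587890625), (255.26954650878906, 117.76923370361328), 7.437484264373779) 
 [[331.29998779296875, -267.6000061035156], [346.5, -384.29998779296875], [599.7000122070312, -351.29998779296875], [584.4000244140625, -234.5]] 227
cover ((618.3410034179688, 47.54695129394531), (125.8046875, 116.41073608398438), 80.44082641601562) 
 [[550.5, -4.800000190734863], [665.2999877929688, -24.100000381469727], [686.2000122070312, 99.9000015258789], [571.4000244140625, 119.19999694824219]] 148
handle ((430.9775695800781, -311.8402099609375), (93.24625396728516, 14.585618019104004), 8.383264541625977) 
 [[383.79998779296875, -311.3999938964844], [385.8999938964844, -325.8999938964844], [478.20001220703125, -312.29998779296875], [476.0, -297.79998779296875]] 64
[ 0.55696966 -0.29801714  0.012     ]
[ 0.55369469 -0.29468618  0.012     ]
yellow ((416.7631530761719, -78.80606842041016), (14.578847885131836, 179.3192596435547), 87.80895233154297) 
 [[326.8999938964844, -82.69999694824219], [506.1000061035156, -89.5], [506.6000061035156, -74.9000015258789], [327.3999938964844, -68.0999984741211]] 118
```

View pics/crop0.png

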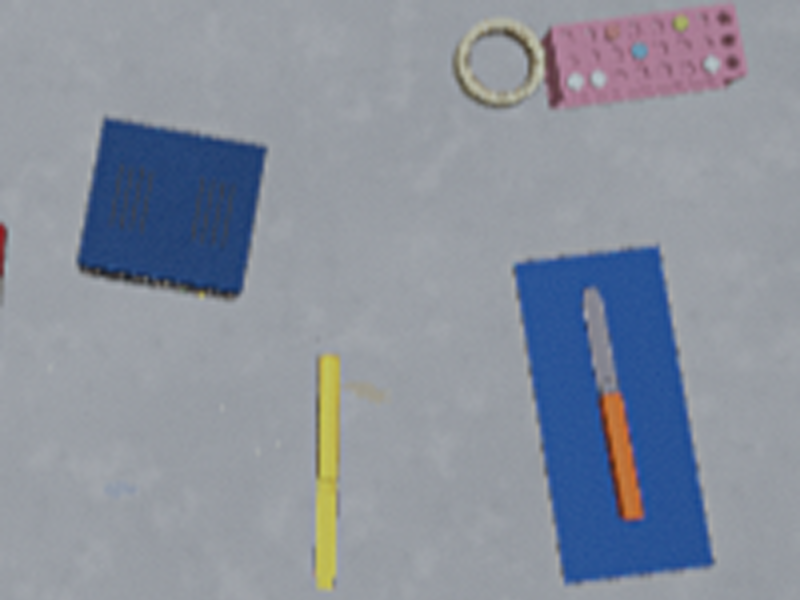

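The crop confirms it: the orange-handled spatula with a steel blade lies on the mat at crop (610,420). The plain yellow one at (328,470) is rejected, and the blue-covered logger is at (175,205). All sizes agree within a pixel. Next I'll work out the move to above the handle.

```bash
cat >> h.py <<'E'
def pose():
    s=read_state(); T=np.eye(4); T[:3,3]=s['tool_pos']; T[:3,:3]=R.from_euler('xyz',s['tcp_rot']).as_matrix(); return T,s
def go(p,rpy,Tf=None):
    "print remaining travel (cm, present tool axes) and rotation (tool rotvec) to target"
    T,s=pose() if Tf is None else (Tf,None)
    G=R.from_euler('xyz',rpy).as_matrix()
    print('travel cm',((T[:3,:3].T@(np.array(p)-T[:3,3]))*100).round(2),'rot',R.from_matrix(T[:3,:3].T@G).as_rotvec().round(4))
E
python3 -c "
from h import *
go([.4607,-.3074,.12],[np.pi,0,.147])"
```

```text
travel cm [28.06 -7.19  9.81] rot [-1.600e-03 -1.000e-04  3.038e-01]
```

```bash
python3 -m pendant '{"travel":[[4,-1,1.4],[4,-1,1.4],[4,-1,1.4],[4,-1,1.4],[4,-1,1.4],[4,-1,1.4],[4.06,-1.19,1.4],[0,0,0],[0,0,0],[0,0,0]],"delta_rot":[[0,0,0],[0,0,0],[0,0,0],[0,0,0],[0,0,0],[0,0,0],[0,0,0],[0,0,0.152],[0,0,0.152],[0,0,0]],"fingers":[9.3,9.3,9.3,9.3,9.3,9.3,9.3,6,6,6]}'
python3 - <<'E'
from h import *
T,s=pose(); print(s['tool_pos'],s['tcp_rot'])
c=snap('wrist','w1.png'); np.save('pics/Tw.npy',T)
hsv=cv2.cvtColor(c['pixels'],cv2.COLOR_RGB2HSV)
m=cv2.inRange(hsv,(3,150,100),(18,255,255))
ct=max(cv2.findContours(m,cv2.RETR_EXTERNAL,cv2.CHAIN_APPROX_NONE)[0],key=cv2.contourArea)
print(cv2.boundingRect(ct))
P=np.array([plane(c,*p[0],.021,T)[:2] for p in ct],np.float32)*1000
r=cv2.minAreaRect(P); print(r,cv2.boxPoints(r).tolist())
go([.4607,-.3074,.12],[np.pi,0,.147])
E
```

```text
time: 1.35
tool_pos: [0.4608, -0.3077, 0.1202]
tcp_rot: [-3.141, 0.001, 0.149]
wrist_force: [-1.2, -0.2, -0.0]
finger_gap: 0.0675
gripper_force: 0.0
[ 0.46077725 -0.307687    0.12021365] [-3.14081509e+00  5.88666636e-04  1.48552998e-01]
(247, 172, 19, 107)
((432.50634765625, -311.3899230957031), (93.7740707397461, 14.837103843688965), 8.53088092803955) [[385.0375671386719, -311.0087890625], [387.2385559082031, -325.6817626953125], [479.9751281738281, -311.77105712890625], [477.7741394042969, -297.09808349609375]]
travel cm [ 0.   -0.05  0.03] rot [-0.0006  0.0004  0.003 ]
```

View pics/w1.png

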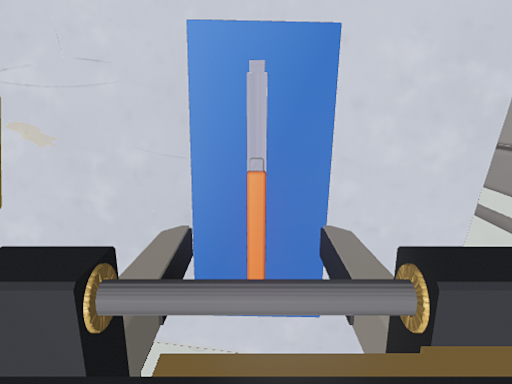

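The wrist view shows the orange handle (247–266, from row 172) and the blade tip at (257,60), centred between the fingers. I'll go down and grip.

```bash
python3 -m pendant '{"travel":[[0,0,4],[0,0,4],[0,0,2.4],[0,0,1],[0,0,0],[0,0,0],[0,0,0],[0,0,0],[0,0,0],[0,0,0]],"delta_rot":[[0,0,0],[0,0,0],[0,0,0],[0,0,0],[0,0,0],[0,0,0],[0,0,0],[0,0,0],[0,0,0],[0,0,0]],"fingers":[5,5,5,5,5,1,1,1,1,1]}' 60
python3 - <<'E'
from h import *
c=load('wrist'); T=np.load('pics/Tw.npy')
for p in((257,60),(257,172)): 
  for z in(.013,.012,.021): print(p,z,plane(c,*p,z,T))
E
```

```text
time: 2.65
tool_pos: [0.4611, -0.3082, 0.0071]
tcp_rot: [3.141, -0.0, 0.147]
wrist_force: [-0.5, 1.1, 4.4]
finger_gap: 0.0154
gripper_force: 60.0
(257, 60) 0.013 [ 0.56315977 -0.29259198  0.013     ]
(257, 60) 0.012 [ 0.5632878  -0.29257528  0.012     ]
(257, 60) 0.021 [ 0.56213561 -0.29272555  0.021     ]
(257, 172) 0.013 [ 0.47750472 -0.30547854  0.013     ]
(257, 172) 0.012 [ 0.47731873 -0.30550909  0.012     ]
(257, 172) 0.021 [ 0.47899265 -0.30523418  0.021     ]
```

```bash
python3 -m pendant '{"travel":[[0,0,-2],[0,0,-4],[0,0,-5],[0,0,-3],[0,0,0],[0,0,0]],"delta_rot":[[0,0,0],[0,0,0],[0,0,0],[0,0,0],[0,0,0],[0,0,0]],"fingers":[0.8,0.8,0.8,0.8,0.8,0.8]}' 60
python3 - <<'E'
from h import *
T,s=pose(); c=snap('wrist','w2.png')
go([.418,.0813,.147],[np.pi,0,-.167])
hsv=cv2.cvtColor(c['pixels'],cv2.COLOR_RGB2HSV)
m=cv2.inRange(hsv,(3,150,100),(18,255,255))
ct=max(cv2.findContours(m,cv2.RETR_EXTERNAL,cv2.CHAIN_APPROX_NONE)[0],key=cv2.contourArea)
print(cv2.boundingRect(ct), c['tool_from_camera'].round(3),c['fx'])
q=np.linalg.inv(c['tool_from_camera'])@np.array([.103,0,-.005,1]); print('tip predicted px',c['cx']-c['fx']*q[0]/q[2], c['cy']+c['fy']*q[1]/q[2])
cv2.imwrite('pics/w2c.png',cv2.resize(c['pixels'][0:300,150:360,::-1],None,fx=2,fy=2))
E
```

```text
time: 3.4
tool_pos: [0.4602, -0.3074, 0.1454]
tcp_rot: [-3.14, 0.001, 0.147]
wrist_force: [-0.8, 0.2, -0.8]
finger_gap: 0.0154
gripper_force: 60.0
travel cm [  1.53 -39.05  -0.11] rot [-0.0022  0.0023  0.3137]
(240, 213, 32, 67) [[-0.     0.969  0.248  0.068]
 [ 1.     0.     0.    -0.001]
 [-0.     0.248 -0.969 -0.166]
 [ 0.     0.     0.     1.   ]] 335.39592652761087
tip predicted px 257.14225792614667 25.89591010476761
```

View pics/w2c.png

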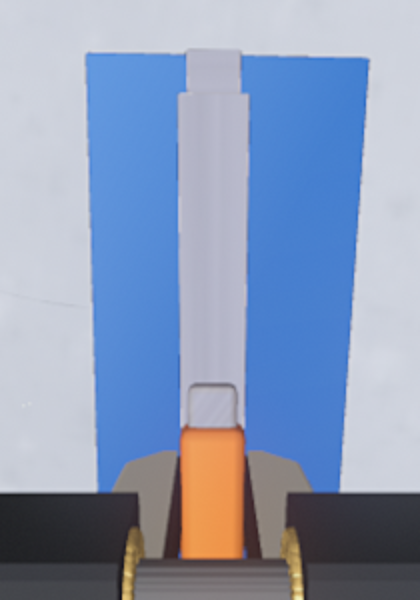

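The crop shows the spatula held straight, with the tip at wrist pixel (257,24). The predicted position was (257,26), so the in-hand geometry holds. Moving in front of the logger.

```bash
python3 -m pendant '{"travel":[[0.2,-4,0],[0.2,-5,0],[0.2,-5,0],[0.2,-5,0],[0.2,-5,0],[0.2,-5,0],[0.2,-5,0],[0.13,-5.05,-0.1],[0,0,0],[0,0,0]],"delta_rot":[[0,0,0],[0,0,0],[0,0,0],[0,0,0],[0,0,0],[0,0,0],[0,0,0],[0,0,0],[0,0,0.157],[0,0,0.157]],"fingers":[0.8,0.8,0.8,0.8,0.8,0.8,0.8,0.8,0.8,0.8]}' 60
python3 - <<'E'
from h import *
T,s=pose(); c=snap('wrist','w3.png'); np.save('pics/Tw.npy',T)
print(s['tool_pos'],s['tcp_rot'])
hsv=cv2.cvtColor(c['pixels'],cv2.COLOR_RGB2HSV)
m=cv2.inRange(hsv,(100,130,40),(125,255,255))
ct=max(cv2.findContours(m,cv2.RETR_EXTERNAL,cv2.CHAIN_APPROX_NONE)[0],key=cv2.contourArea)
print(cv2.boundingRect(ct))
cv2.imwrite('pics/w3.png',c['pixels'][:,:,::-1])
t=snap('top','t3.png')
E
```

```text
time: 4.7
tool_pos: [0.4176, 0.0815, 0.1461]
tcp_rot: [3.141, 0.003, -0.17]
wrist_force: [0.1, -0.5, 0.1]
finger_gap: 0.0155
gripper_force: 60.0
[0.41757214 0.08152591 0.1461047 ] [ 3.1412349   0.00319116 -0.16997287]
(4, 7, 126, 240)
```

View pics/w3.png

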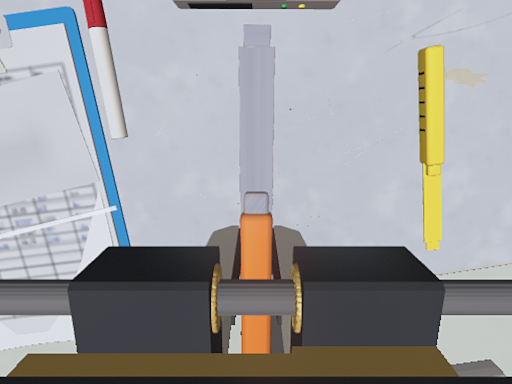

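The wrist view shows the logger's front face at the top edge (columns 174–340, bottom edge about row 9), with the blade centred at (257,25). The marker (108,80) and the yellow spatula (432,150) are clear of the path.

```bash
python3 - <<'E'
from h import *
c=load('wrist'); T=np.load('pics/Tw.npy')
g=c['pixels'].astype(int).sum(2)
for u in (190,220,260,300,325): print(u,g[0:16,u].tolist())
for v in (1,4,7): 
  d=np.abs(np.diff(g[v,150:370])); print(v,[(150+i,d[i]) for i in np.argsort(-d)[:6]])
for p in((182,9),(333,9)): print(p,plane(c,*p,0,T))
tip=T@[.103,0,-.005,1]; print('tip',tip)
E
```

```text
190 [398, 311, 264, 164, 83, 54, 61, 100, 287, 578, 616, 600, 597, 597, 597, 597]
220 [396, 308, 255, 165, 86, 68, 72, 60, 40, 585, 630, 606, 601, 602, 600, 600]
260 [294, 314, 295, 293, 296, 287, 291, 283, 248, 565, 620, 605, 600, 602, 600, 600]
300 [407, 319, 292, 276, 400, 538, 589, 421, 175, 563, 617, 600, 597, 598, 597, 600]
325 [411, 318, 293, 302, 301, 298, 298, 285, 257, 489, 595, 603, 600, 597, 597, 597]
1 [(np.int64(338), np.int64(173)), (np.int64(172), np.int64(157)), (np.int64(339), np.int64(155)), (np.int64(173), np.int64(152)), (np.int64(337), np.int64(59)), (np.int64(340), np.int64(22))]
4 [(np.int64(336), np.int64(226)), (np.int64(251), np.int64(211)), (np.int64(175), np.int64(158)), (np.int64(187), np.int64(122)), (np.int64(303), np.int64(86)), (np.int64(174), np.int64(86))]
7 [(np.int64(334), np.int64(199)), (np.int64(177), np.int64(185)), (np.int64(251), np.int64(146)), (np.int64(189), np.int64(137)), (np.int64(333), np.int64(102)), (np.int64(286), np.int64(100))]
(182, 9) [0.57399906 0.11797453 0.        ]
(333, 9) [ 0.55255772 -0.00694707  0.        ]
tip [0.51910335 0.06410204 0.15077598 1.        ]
```

```bash
python3 -m pendant '{"travel":[[0,0,4],[0,0,4],[0,0,2.5],[0,0,0.9],[0,0,0],[1.5,0,0],[1.5,0,0],[0,0,0]],"delta_rot":[[0,0,0],[0,0,0],[0,0,0],[0,0,0],[0,0,0],[0,0,0],[0,0,0],[0,0,0]],"fingers":[0.8,0.8,0.8,0.8,0.8,0.8,0.8,0.8]}' 60
python3 - <<'E'
from h import *
T,s=pose(); print('tip',T@[.103,0,-.005,1])
E
python3 -m pendant '{"travel":[[0.5,0,0],[0.5,0,0],[0.3,0,0],[0.2,0,0],[0,0,0]],"delta_rot":[[0,0,0],[0,0,0],[0,0,0],[0,0,0],[0,0,0]],"fingers":[0.8,0.8,0.8,0.8,0.8]}' 60
python3 - <<'E'
from h import *
T,s=pose(); print('tip',T@[.103,0,-.005,1]);c=snap('wrist','w4.png')
E
```

```text
time: 5.8
tool_pos: [0.4512, 0.075, 0.0345]
tcp_rot: [-3.141, -0.003, -0.167]
wrist_force: [0.2, -0.4, -0.9]
finger_gap: 0.0152
gripper_force: 60.0
tip [0.55270108 0.05784905 0.03980997 1.        ]
time: 6.42
tool_pos: [0.4633, 0.073, 0.0336]
tcp_rot: [-3.142, 0.0, -0.167]
wrist_force: [0.3, 0.2, 0.6]
finger_gap: 0.0154
gripper_force: 60.0
tip [0.56485672 0.05580372 0.03860001 1.        ]
```

View pics/w4.png

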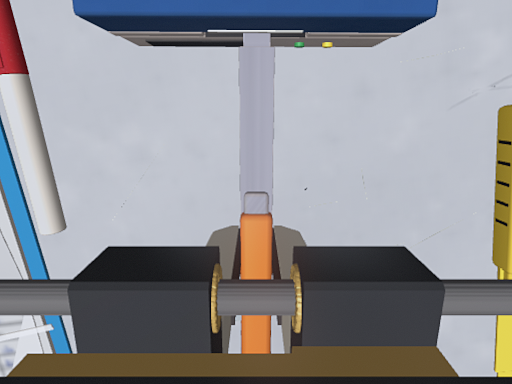

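The wrist view shows the tip at (257,34), at the slot mouth (bright slit, columns 208–303, row 32) and laterally centred. It sits about 2.5 mm high, so I'll lower it a little and measure the face.

```bash
python3 -m pendant '{"travel":[[0,0,0.25],[0,0,0],[0,0,0]],"delta_rot":[[0,0,0],[0,0,0],[0,0,0]],"fingers":[0.8,0.8,0.8]}' 60
python3 - <<'E'
from h import *
T,s=pose(); print('tip',T@[.103,0,-.005,1]);c=snap('wrist','w5.png')
g=c['pixels'].astype(int)
for u in(150,225,290,250,257): print(u,[tuple(x) for x in g[24:46:2,u].tolist()])
for v in(30,31,32,33): print(v,plane(c,256,v,.040,T), plane(c,256,v,.036,T))
for v in(44,46,48): print(v,plane(c,256,v,0.0,T))
E
```

```text
time: 6.85
tool_pos: [0.4632, 0.073, 0.0311]
tcp_rot: [3.142, 0.0, -0.167]
wrist_force: [0.2, -0.4, -0.7]
finger_gap: 0.0154
gripper_force: 60.0
tip [0.5647519  0.05585293 0.03608772 1.        ]
150 [(24, 39, 63), (25, 39, 63), (23, 37, 61), (192, 180, 174), (95, 90, 89), (124, 117, 116), (112, 106, 105), (88, 85, 86), (41, 41, 43), (16, 18, 23), (95, 93, 96)]
225 [(28, 40, 63), (23, 35, 60), (191, 195, 201), (143, 143, 143), (61, 60, 65), (62, 61, 66), (111, 105, 103), (89, 85, 87), (52, 52, 56), (30, 31, 36), (19, 20, 24)]
290 [(29, 42, 65), (24, 37, 61), (132, 141, 148), (170, 172, 169), (62, 60, 62), (49, 50, 55), (118, 111, 110), (100, 95, 95), (103, 97, 97), (101, 96, 96), (94, 88, 86)]
250 [(28, 41, 64), (27, 38, 61), (191, 195, 199), (132, 132, 130), (162, 163, 179), (165, 165, 182), (165, 166, 183), (167, 167, 184), (167, 168, 184), (168, 169, 185), (167, 167, 184)]
257 [(30, 43, 66), (23, 37, 60), (188, 192, 196), (157, 158, 157), (161, 162, 179), (165, 165, 181), (166, 166, 183), (166, 167, 183), (167, 168, 184), (168, 168, 185), (166, 167, 183)]
30 [0.56223454 0.056653   0.04      ] [0.5630482  0.05651448 0.036     ]
31 [0.56184653 0.05671846 0.04      ] [0.56265029 0.05658161 0.036     ]
32 [0.56145799 0.05678401 0.04      ] [0.56225183 0.05664883 0.036     ]
33 [0.56106892 0.05684964 0.04      ] [0.56185283 0.05671614 0.036     ]
44 [0.56349157 0.05642838 0.        ]
46 [0.56249797 0.056596   0.        ]
48 [0.56150164 0.05676408 0.        ]
```

```bash
python3 -m pendant '{"travel":[[0.2,0,0],[0.2,0,0],[0,0,0]],"delta_rot":[[0,0,0],[0,0,0],[0,0,0]],"fingers":[0.8,0.8,0.8]}' 60
python3 -m pendant '{"travel":[[0.2,0,0],[0.2,0,0],[0.1,0,0],[0,0,0]],"delta_rot":[[0,0,0],[0,0,0],[0,0,0],[0,0,0]],"fingers":[0.8,0.8,0.8,0.8]}' 60
python3 - <<'E'
from h import *
T,s=pose(); print('tip',T@[.103,0,-.005,1]);c=snap('wrist','w6.png')
cv2.imwrite('pics/w6c.png',cv2.resize(c['pixels'][0:120,150:360,::-1],None,fx=3,fy=3))
E
```

```text
time: 7.28
tool_pos: [0.4675, 0.0722, 0.0312]
tcp_rot: [-3.142, -0.0, -0.167]
wrist_force: [0.3, -0.5, -0.0]
finger_gap: 0.0153
gripper_force: 60.0
time: 7.78
tool_pos: [0.4708, 0.0717, 0.0308]
tcp_rot: [3.141, 0.003, -0.167]
wrist_force: [-4.8, -0.1, 0.4]
finger_gap: 0.0155
gripper_force: 60.0
tip [0.57238893 0.05456969 0.03548195 1.        ]
```

View pics/w6c.png

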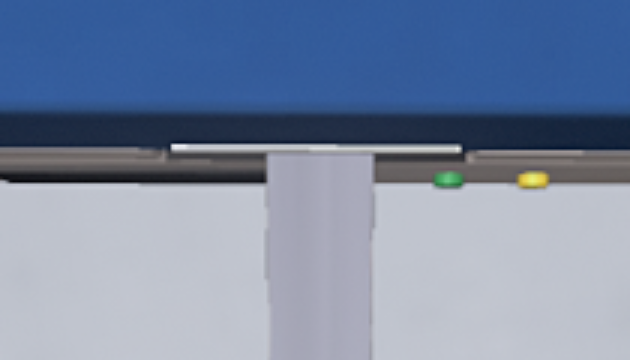

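The crop shows the blade's narrow last 9 mm hidden under the cover lip, and the wrist reads a 4.8 N push, so the blade is seated near the slot's end. I'll back off 2 mm and then swing the tip along a 107 mm arc about the hinge, with the blade level.

```bash
python3 -m pendant '{"travel":[[-0.35,0,0],[0,0,-0.3],[0.04,0,-0.5],[0.06,0,-0.7],[0.06,0,-0.7],[0.2,0,-0.9],[0.29,0,-0.9],[0,0,0]],"delta_rot":[[0,0,0],[0,0,0],[0,0,0],[0,0,0],[0,0,0],[0,0,0],[0,0,0],[0,0,0]],"fingers":[0.8,0.8,0.8,0.8,0.8,0.8,0.8,0.8]}' 60
python3 - <<'E'
from h import *
T,s=pose(); print('tip',T@[.103,0,-.005,1]);c=snap('wrist','w7.png');cv2.imwrite('pics/w7c.png',c['pixels'][0:330,60:450,::-1])
E
```

```text
time: 8.82
tool_pos: [0.4758, 0.0709, 0.0721]
tcp_rot: [-3.141, -0.002, -0.167]
wrist_force: [-0.4, 0.1, -1.5]
finger_gap: 0.0152
gripper_force: 60.0
tip [0.57737189 0.05374522 0.07722712 1.        ]
```

View pics/w7c.png

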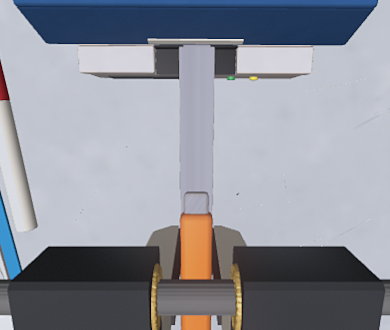

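The cover is up about 20°, with its front edge resting on the blade and the base front and slot visible below. The spatula has not slipped. Continuing the arc.

```bash
python3 -m pendant '{"travel":[[0.37,0,-0.86],[0.42,0,-0.84],[0.51,0,-0.78],[0.57,0,-0.75],[0.63,0,-0.69],[0.69,0,-0.63],[0.75,0,-0.57],[0.79,0,-0.51],[0,0,0]],"delta_rot":[[0,0,0],[0,0,0],[0,0,0],[0,0,0],[0,0,0],[0,0,0],[0,0,0],[0,0,0],[0,0,0]],"fingers":[0.8,0.8,0.8,0.8,0.8,0.8,0.8,0.8,0.8]}' 60
python3 - <<'E'
from h import *
T,s=pose(); print('tip',T@[.103,0,-.005,1]);c=snap('wrist','w8.png');snap('side','s8.png')
a=c['pixels'][0:330,60:450,::-1]; b=cv2.resize(cv2.imread('pics/s8.png')[140:230,180:300],None,fx=3.3,fy=3.66)[:330]
b=cv2.resize(b,(396,330)); cv2.imwrite('pics/m8.png',np.hstack([a,b]))
E
```

```text
time: 10.0
tool_pos: [0.5235, 0.0628, 0.1281]
tcp_rot: [-3.141, -0.003, -0.167]
wrist_force: [1.0, 1.3, -0.2]
finger_gap: 0.0151
gripper_force: 60.0
tip [0.6250815  0.04561764 0.13341907 1.        ]
```

View pics/m8.png

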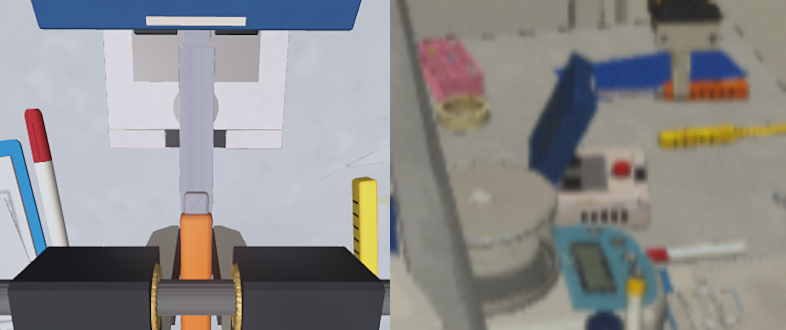

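The wrist view shows the blade tip at (195,30) under the lip, with the cover at about 60°. The side view confirms it and shows the red button exposed. I'll finish the arc.

```bash
python3 -m pendant '{"travel":[[0.83,0,-0.42],[0.86,0,-0.34],[0.89,0,-0.28],[0.92,0,-0.2],[0.93,0,-0.1],[0.94,0,-0.03],[0.9,0,0.03],[0,0,0],[0,0,0]],"delta_rot":[[0,0,0],[0,0,0],[0,0,0],[0,0,0],[0,0,0],[0,0,0],[0,0,0],[0,0,0],[0,0,0]],"fingers":[0.8,0.8,0.8,0.8,0.8,0.8,0.8,0.8,0.8]}' 60
python3 - <<'E'
from h import *
T,s=pose(); print('tip',T@[.103,0,-.005,1]);c=snap('wrist','w9.png');snap('side','s9.png')
a=c['pixels'][0:330,60:450,::-1]; b=cv2.imread('pics/s9.png')[140:230,180:300]
b=cv2.resize(b,(396,330)); cv2.imwrite('pics/m9.png',np.hstack([a,b]))
E
```

```text
time: 11.22
tool_pos: [0.5836, 0.0527, 0.1406]
tcp_rot: [-3.142, 0.0, -0.167]
wrist_force: [-0.3, -0.1, -1.4]
finger_gap: 0.0154
gripper_force: 60.0
tip [0.68516293 0.0355235  0.14562283 1.        ]
```

View pics/m9.png

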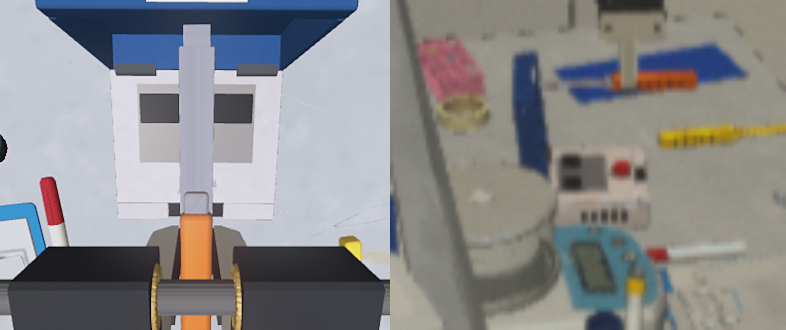

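```bash
python3 - <<'E'
from h import *
c=load('side'); hsv=cv2.cvtColor(c['pixels'],cv2.COLOR_RGB2HSV)
m=cv2.inRange(hsv,(100,120,20),(125,255,255)); k=np.zeros_like(m); k[150:192,214:232]=m[150:192,214:232]
for v in range(150,192,4): x=np.nonzero(k[v])[0]; print(v,(x.min(),x.max()) if len(x) else '')
H=np.array([.676,.036,.041]); u=np.array([.986,-.167,0]); w=np.array([.167,.986,0])
for th in(80,90,100):
  t=np.radians(th)
  for r,h in((0,0),(118,0),(118,28),(10,28)):
    s=-r*np.cos(t)+h*np.sin(t); z=r*np.sin(t)+h*np.cos(t)
    print(th,r,h,[np.round(proj(c,H+u*s/1000+w*q+np.array([0,0,z/1000])),1).tolist() for q in(.065,-.065)])
E
```

```text
150 
154 
158 (np.int64(218), np.int64(222))
162 (np.int64(218), np.int64(222))
166 (np.int64(218), np.int64(223))
170 (np.int64(218), np.int64(224))
174 (np.int64(219), np.int64(225))
178 (np.int64(220), np.int64(225))
182 (np.int64(221), np.int64(226))
186 (np.int64(226), np.int64(226))
190 
80 0 0 [[228.1, 194.1], [227.7, 179.8]]
80 118 0 [[232.7, 166.1], [232.0, 153.4]]
80 118 28 [[225.3, 165.1], [225.0, 152.4]]
80 10 28 [[221.3, 190.9], [221.3, 176.8]]
90 0 0 [[228.1, 194.1], [227.7, 179.8]]
90 118 0 [[227.2, 165.8], [226.8, 153.1]]
90 118 28 [[219.7, 166.0], [219.8, 153.3]]
90 10 28 [[220.7, 192.0], [220.8, 177.8]]
100 0 0 [[228.1, 194.1], [227.7, 179.8]]
100 118 0 [[221.7, 166.4], [221.7, 153.6]]
100 118 28 [[214.4, 167.8], [214.9, 155.0]]
100 10 28 [[220.5, 193.2], [220.5, 178.9]]
```

The front edge slope in the side view (222 at row 158 to 226 at row 184) puts the cover at about 97°, so it is upright. I'll withdraw and take the spatula back to the mat.

```bash
python3 -m pendant '{"travel":[[-2,0,0],[-5,0,0],[-5,0,0],[0,0,0],[0,0,0],[0,0,0]],"delta_rot":[[0,0,0],[0,0,0],[0,0,0],[0,0,-0.157],[0,0,-0.157],[0,0,0]],"fingers":[0.8,0.8,0.8,0.8,0.8,0.8]}' 60
python3 -c "
from h import *
go([.4605,-.3075,.10],[np.pi,0,.147])"
```

```text
time: 12.08
tool_pos: [0.4651, 0.0727, 0.1411]
tcp_rot: [3.141, -0.001, 0.146]
wrist_force: [0.4, -1.2, -0.4]
finger_gap: 0.0152
gripper_force: 60.0
travel cm [-5.98 37.55  4.12] rot [ 0.0002 -0.0007 -0.0015]
```

```bash
python3 -m pendant '{"travel":[[-0.8,4.5,0],[-0.8,5,0],[-0.8,5,0],[-0.8,5,0],[-0.8,5,0],[-0.8,5,0],[-0.8,5,0.1],[-0.38,3.05,2],[0,0,2],[0,0,0]],"delta_rot":[[0,0,0],[0,0,0],[0,0,0],[0,0,0],[0,0,0],[0,0,0],[0,0,0],[0,0,0],[0,0,0],[0,0,0]],"fingers":[0.8,0.8,0.8,0.8,0.8,0.8,0.8,0.8,0.8,0.8]}' 60
python3 -c "
from h import *
go([.4605,-.3075,.0078],[np.pi,0,.147])"
```

```text
time: 13.32
tool_pos: [0.4598, -0.307, 0.0981]
tcp_rot: [-3.138, 0.002, 0.143]
wrist_force: [-0.3, 0.6, -0.8]
finger_gap: 0.0155
gripper_force: 60.0
travel cm [0.08 0.09 9.03] rot [-0.0034  0.0025 -0.0039]
```

```bash
python3 -m pendant '{"travel":[[0,0,3.5],[0,0,3.5],[0,0,1.2],[0,0,0.5],[0,0,0.25],[0,0,0]],"delta_rot":[[0,0,0],[0,0,0],[0,0,0],[0,0,0],[0,0,0],[0,0,0]],"fingers":[0.8,0.8,0.8,0.8,0.8,0.8]}' 60
```

```text
time: 14.08
tool_pos: [0.4616, -0.308, 0.0113]
tcp_rot: [3.14, -0.001, 0.147]
wrist_force: [0.6, 0.2, -0.2]
finger_gap: 0.0152
gripper_force: 60.0
```

```bash
python3 -m pendant '{"travel":[[0,0,0.2],[0,0,0.15],[0,0,0]],"delta_rot":[[0,0,0],[0,0,0],[0,0,0]],"fingers":[0.8,0.8,0.8]}' 60
python3 -m pendant '{"travel":[[0,0,0],[0,0,0],[0,0,0],[0,0,0],[0,0,-2],[0,0,-4],[0,0,-5],[0,0,-5],[0,0,0],[0,0,0]],"delta_rot":[[0,0,0],[0,0,0],[0,0,0],[0,0,0],[0,0,0],[0,0,0],[0,0,0],[0,0,0],[0,0,0.157],[0,0,0.157]],"fingers":[4,4,4,4,4,4,2,0,0,0]}' 20
python3 - <<'E'
from h import *
T,s=pose()
# button: 88 mm before hinge; front face mouth ~(.5615,.0563) ->30 mm behind face
b=np.array([.5615,.0563])+.030*np.array([.986,-.167]); print('guess',b)
t=snap('top','t10.png'); w=snap('wrist','w10.png'); cv2.imwrite('pics/t10c.png',cv2.resize(t['pixels'][120:280,220:420,::-1],(750,600)))
hsv=cv2.cvtColor(t['pixels'],cv2.COLOR_RGB2HSV)
m=cv2.inRange(hsv,(0,120,70),(8,255,255))|cv2.inRange(hsv,(172,120,70),(180,255,255))
n,l,st,ce=cv2.connectedComponentsWithStats(m)
for i in range(1,n):
  if st[i,4]>8 and 220<ce[i][0]<330: print(st[i],ce[i],plane(t,*ce[i],.049))
go([*b,.12],[np.pi,0,-.167])
E
```

```text
time: 14.45
tool_pos: [0.4612, -0.3078, 0.0071]
tcp_rot: [3.141, -0.0, 0.147]
wrist_force: [0.1, -0.5, 0.7]
finger_gap: 0.0156
gripper_force: 60.0
time: 15.7
tool_pos: [0.4613, -0.3078, 0.1679]
tcp_rot: [3.14, -0.002, -0.172]
wrist_force: [-0.2, 0.5, -0.5]
finger_gap: 0.0047
gripper_force: 0.0
guess [0.59108 0.05129]
[281  55   8   9  60] [284.28333333  59.11666667] [0.99637244 0.00958213 0.049     ]
[227 176   4  13  43] [228.69767442 182.18604651] [0.58541515 0.18448441 0.049     ]
[268 178   6   6  32] [270.5 180.5] [0.5920174  0.05311316 0.049     ]
travel cm [  6.81 -37.55   4.7 ] rot [ 0.0002 -0.0003 -0.0013]
```

View pics/t10c.png

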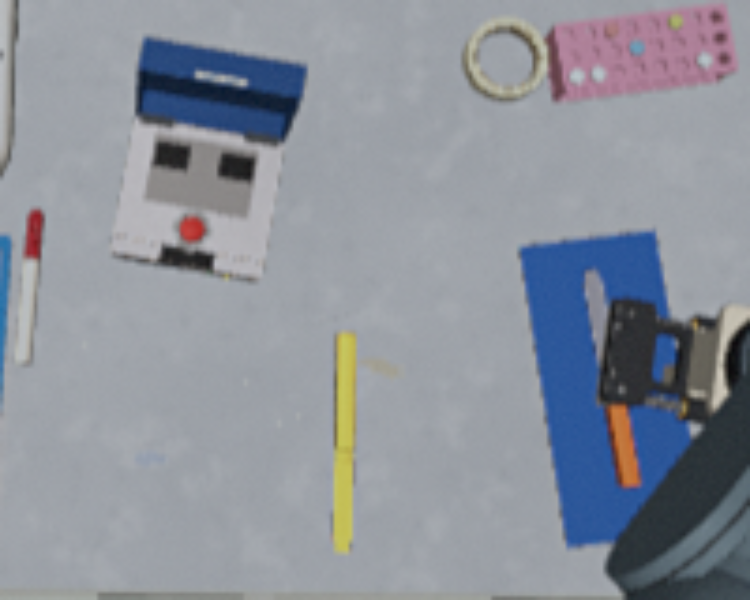

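The top view shows the cover standing open, the red button at (270,180), which puts it at (0.592, 0.053) and agrees with the geometry. The spatula is on the mat, and the tape roll and marker have not moved. Going to press with the closed fingers.

```bash
python3 -m pendant '{"travel":[[0.9,-4.5,0],[0.9,-5,0],[0.9,-5,0],[0.9,-5,0],[0.9,-5,0],[0.9,-5,0],[0.9,-5,0],[0.55,-3.1,0],[0,0,0],[0,0,0]],"delta_rot":[[0,0,0],[0,0,0],[0,0,0],[0,0,0],[0,0,0],[0,0,0],[0,0,0],[0,0,0],[0,0,0],[0,0,0]],"fingers":[0,0,0,0,0,0,0,0,0,0]}' 20
python3 -c "
from h import *
go([.5915,.052,.055],[np.pi,0,-.167])"
```

```text
time: 17.05
tool_pos: [0.5907, 0.0512, 0.1665]
tcp_rot: [3.141, 0.001, -0.165]
wrist_force: [-0.0, 0.3, 0.4]
finger_gap: 0.0001
gripper_force: 0.0
travel cm [ 0.08 -0.1  11.15] rot [0.0007 0.0009 0.0017]
```

```bash
python3 -m pendant '{"travel":[[0.08,-0.1,3.5],[0,0,4],[0,0,2.8],[0,0,0.8],[0,0,0]],"delta_rot":[[0,0,0],[0,0,0],[0,0,0],[0,0,0],[0,0,0]],"fingers":[0,0,0,0,0]}' 20
python3 -m pendant '{"travel":[[0,0,0.3],[0,0,0.3],[0,0,0.2],[0,0,0]],"delta_rot":[[0,0,0],[0,0,0],[0,0,0],[0,0,0]],"fingers":[0,0,0,0]}'
```

```text
time: 17.68
tool_pos: [0.5921, 0.0517, 0.056]
tcp_rot: [3.141, 0.0, -0.168]
wrist_force: [-0.4, -0.9, 1.8]
finger_gap: 0.0003
gripper_force: 0.0
time: 18.18
tool_pos: [0.5927, 0.0526, 0.0483]
tcp_rot: [3.142, -0.001, -0.167]
wrist_force: [0.4, -0.3, 1.7]
finger_gap: 0.0006
gripper_force: 0.8
```

```bash
python3 -m pendant '{"travel":[[0,0,0.2],[0,0,0.2],[0,0,0]],"delta_rot":[[0,0,0],[0,0,0],[0,0,0]],"fingers":[0,0,0]}'
python3 -m pendant '{"travel":[[0,0,0.15],[0,0,0.1],[0,0,0]],"delta_rot":[[0,0,0],[0,0,0],[0,0,0]],"fingers":[0,0,0]}'
```

```text
time: 18.55
tool_pos: [0.5927, 0.0526, 0.0443]
tcp_rot: [-3.142, -0.001, -0.167]
wrist_force: [1.5, -0.1, 4.3]
finger_gap: 0.0002
gripper_force: 2.3
time: 18.92
tool_pos: [0.5928, 0.0526, 0.044]
tcp_rot: [3.142, -0.002, -0.167]
wrist_force: [-4.4, -0.3, 19.6]
finger_gap: 0.0007
gripper_force: 9.8
```

Force rose to 19.6 N with z stopped at 0.044, so the button is fully down against its stop. Releasing and retreating.

```bash
python3 -m pendant '{"travel":[[0,0,-1],[0,0,-3],[0,0,-5],[0,0,-5],[-5,0,0],[-5,0,0],[-5,0,0],[0,0,0],[0,0,0]],"delta_rot":[[0,0,0],[0,0,0],[0,0,0],[0,0,0],[0,0,0],[0,0,0],[0,0,0],[0,0,0],[0,0,0]],"fingers":[0,0,0,0,0,0,0,0,0]}'
python3 - <<'E'
from h import *
t=snap('top','t11.png'); s=snap('side','s11.png')
a=cv2.resize(t['pixels'][120:280,220:420,::-1],(450,360)); b=cv2.resize(s['pixels'][130:240,170:310,::-1],(350,360))
cv2.imwrite('pics/m11.png',np.hstack([a,b]))
E
```

```text
time: 20.05
tool_pos: [0.4446, 0.0776, 0.1815]
tcp_rot: [-3.141, -0.001, -0.167]
wrist_force: [0.1, 0.3, 0.1]
finger_gap: 0.0006
gripper_force: 0.0
```

View pics/m11.png

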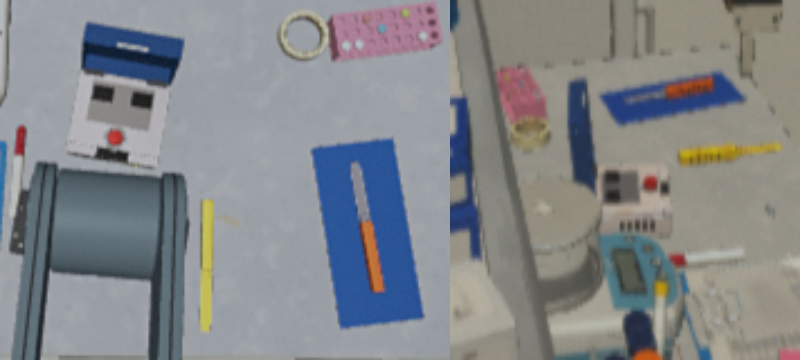

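The final views show the cover upright, the button up, the spatula lying flat on the mat at (368,235), and the tape roll and marker in place. Handing in.

```bash
python3 -c "
from cell import *
print(job_done())"
```

```text
the job is handed in; nothing more can be done
None
```

I handed the job in at about 20 s of the 67 s allowed: the cover was levered open with the spatula and stands at about 97°, the reset button was pressed to its stop and released, the spatula is back on the mat, and the tape roll and marker are where they were.

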